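# Ready the label printer after a roll change

### The arm

A 6-joint arm with a two-finger parallel gripper is mounted at the origin on the work surface. World frame = base frame: x ahead of the robot, y to its left, z up, the work surface at z = 0. Lengths are in mm, angles in rad, forces in N, time in s.
With the tool pointing down it reaches from about 275 to 1000 mm from the base axis. Payload 8.4 kg.
Tool frame: the origin (TCP) lies at the very end of the fingers, on their centre line; the grasp point (between the pads) lies 19 mm behind it; z points along the fingers, y is the line along which they close (so a half turn about z gives the same grasp; the last joint's range is limited). The gripper opens to 85 mm and grips with 20 to 120 N. Pads are 22 mm wide; open, the fingers measure 114 mm over their backs; the gripper's body (76 mm by 85 mm) begins 54 mm behind the grasp point. The pads swing forward as they close: fully open they stand 13 mm farther back than shut.
Start: joints at [-1.284, 0.353, 1.633, -0, 1.155, -0.002], TCP at [178, -599.119, 231.281] pointing down, gripper open.
Joint ranges: [-2.63, 2.63], [-0.92, 2.1], [0.06, 2.66], [-1.3, 4.44], [0, 2.69], [-3.02, 3.02]. Speed limits (rad/s): [2.22, 2.22, 2.79, 3.14, 3.14, 3.14].

### API

Orientations are given as [roll, pitch, yaw] about the fixed x, y, z axes, in that order (R = Rz(yaw) Ry(pitch) Rx(roll)).
In Python, from rig import r, vision gives the robot as it stands. The module is installed in compiled form; this text tells all that it offers.
- The arm moves only by the tool play_rows, never from a script. Its argument "steps" is a list of rows, each an object with "delta_pos": the shift along the tool's x, y, z in cm, a list of three; "yaw": the turn about the tool's z in rad; "jaw": the opening in per cent of the stroke, from 0 (shut) to 100 (fully open). A call has exactly 8 rows; each row is the pose to reach, as a shift and turn from the pose commanded when the call began, along the tool's axes at that moment; what a row does not reach only later rows make up. A row lasts 1/10 s, in which the tool goes at most 50 mm and 8.59 degrees, less where a joint would pass 70% of its speed; a pose out of reach is approached as far as the arm can. A call with a gripper value outside its range is refused whole. The fingers move at their own pace and stop on an object; "grip_force" is the grip in N (left out, the last holds). Time passes only in rows, so rows that repeat a pose let the fingers close, or fill a call up. It gives the time, the measured TCP pose, the force, the opening and the grip force at its end, in the units of the state.
- r.sense(): the state, without advancing time (a new reading comes with each control period).
- vision.grab_frame(name): name is "side" or "top" or "wrist"; returns (picture, depth): 480x640x3 uint8, red, green, blue; 480x640 float32, mm along the optical axis (not along the pixel's ray), 0 where there is no reading.
- vision.calibration(name): a dict with "mtx" (3x3 intrinsics, pixels), "k1" (the pictures are not rectified: a ray, as slopes to the right and down, at radius r is drawn at 1 + k1 r^2 times it, then the intrinsics apply), "extrinsics" (4x4, takes a point from camera to world coordinates). Camera axes: x right, y down, z forward; pixel columns grow to the right and rows downward; lengths in mm; the calibration is good to about 2 mm. A picture is of the moment at which its call begins: read the wrist's pose just before it. calibration takes no time and is no camera call; for the wrist camera it gives the pose at the moment of the call.
- r.sign_off(): hands the job in; it is judged then, once.
Trained networks look in the newest picture that a camera, given by its name, has taken for a name from the list of things; names that differ only in an ending like _2 or _b are one class to them, and where a whole thing is asked for, a point or a joint stands for the part that bears it (a point fixed in the world has none). Each returns a list of dicts, best first, with "conf" (0 to 1); they miss things now and then, are a little off and sometimes report something else, mostly with a low value. They report only what shows in the picture. A call takes as long as a camera call.
- vision.cut_out(camera, thing): "region" (480x640 bool, what is visible of it) and "uv" ([column, row] in pixels, amid what is visible of it).
- vision.landmark_of(camera, thing): "uv" ([column, row] in pixels: a listed point, or the origin of a listed thing).
The state is a dict: "clock": time; "qpos": joint angles; "qvel": joint speeds; "joint_efforts": joint torques, N m; "eef_pos": TCP position; "tcp_rot": TCP orientation; "contact_force": force on the tool from outside, world axes, zero at the start; "wrist_torque": the same for the moment, N m; "opening": opening from 0.0 (shut) to 1.0 (fully open); "grasp_force": force on a finger pad.
Only numpy, scipy, OpenCV 4.12 (cv2) and the standard library are available. Lean on these libraries where they do the work, as an engineer would, in place of code of your own. Each camera call takes 0.05 s, during which the arm holds its last target. There are 200 camera calls.

### The job

A fresh roll of shelf labels has been put in the label printer on the stockroom bench. Push the printer's raised cover fully shut without slamming it, then switch the printer on by pressing down the raised, white-marked end of its red rocker, and then press the green feed key and keep it fully down for two seconds so that the printer measures the new labels. Let go of the key at the end, do not press the yellow or blue key, and leave the cartons, jar and spare roll beside the printer where they stand.

Things in the scene. Friction and masses are not known exactly. Their poses are not given: they have to be found in the camera images.
- printer: grey desktop label printer, fixed, 260 deep (x), 230 wide (y), 165 mm high when shut. Origin: centre of its underside; x points from its front (the controls) to its back, z up. The level front ledge (x -130 to -45 mm, top at z = 112 mm) carries the controls at x = -98 mm: rocker y = +75, yellow pause key +12, blue cancel key -36, green feed key -84 mm. The white cover closes x from -45 to +127 mm
- cover (a joint): angle (rad) of the white hinged cover, a hood 172 long, 226 wide and 50 mm high: 0 fully shut (its stop), positive open, front edge raised; starts between 0.45 and 0.85. The stiff hinge keeps it wherever it is left; about 1 to 3 N at cover_press pushes it shut. Shut, its top is 165 mm above the bench, 53 mm above the ledge
- cover_hinge (a point): middle of the cover's hinge line, at the back of the printer, x = +115, y = 0, z = +115 mm in the printer's frame; the hinge line is parallel to the printer's y axis
- cover_press (a point): point on the outer (upper) face of the cover, midway across, where a hand pushes it shut. With the cover shut it is 120 mm in front of the hinge line and 50 mm above it, on a flat level face that runs on 15 mm before it, 132 mm behind it and 113 mm to either side. It turns about the hinge line with the cover; its z axis is the face's outward normal
- rocker (a joint): angle (rad) of the red power rocker, 38 long (printer x) by 26 mm wide, two flat halves meeting in a shallow V over the pivot: 0 off (front half level; back half, white-marked, raised 0.30 rad), 0.30 on (back half level, front half raised). Stays where it is left. The pivot and whichever half is level are 119 mm above the bench, 7 mm above the ledge. About 3 N on the marked half turns it
- rocker_on (a point): point on the top of the rocker's raised, white-marked half, 13 mm behind the pivot; it goes down about 4 mm, to 119 mm above the bench, when the rocker is turned on. A flat fingertip that also covers the front half would block it, so press near or behind this point.
- feed (a joint): travel of the green feed key (m): 0 is up, 0.004 is fully down. Sprung: 1.6 N to start, 4.8 N fully down; it comes up by itself.
- feed_top (a point): centre of the top of the green feed key, 22 (x) by 18 mm (y), 119 mm above the bench (7 mm above the ledge) when up
- pause (a joint): travel of the yellow pause key (m), same size and spring; not to be pressed
- pause_top (a point): centre of the top of the yellow pause key
- cancel (a joint): travel of the blue cancel key (m), same size and spring, 48 mm from the feed key and from the pause key; not to be pressed
- cancel_top (a point): centre of the top of the blue cancel key
- carton_a: loose green, white and red medicine carton, 115 long (x) by 50 by 45 mm high, about 90 g, beside the printer; origin at the centre of its underside
- carton_b: a second carton like carton_a, beside the printer
- carton_c: a third carton like carton_a, in front of the printer
- spare_roll: loose spare roll of labels standing on end beside the printer, 90 mm across, 104 mm high; origin at the centre of its underside
- jar: loose white plastic jar with a blue cap, 62 mm across, 90 mm high, beside the printer; origin at the centre of its underside

How it is judged (in metres and radians):
On the way, in this order (a step that is already met when the one before it is completed fails the run):
1. the cover is pushed fully shut (value of joint cover below 0.03 rad), for 0.2 s.
2. the rocker is switched on, the cover still shut (value of joint rocker above 0.23 rad and value of joint cover below 0.03 rad), for 0.1 s.
3. the feed key is kept fully down for two seconds (1.7 s is enough), with the printer on and shut (all of step 2 and value of joint feed above 0.003 m), for 1.7 s.
At the end, for the whole second after the job is handed in: the cover is shut (within 0.03 rad), the rocker on (above 0.23 rad), all three keys are up (within 1 mm), and the cartons, jar and spare roll stand within 15 mm of where they were (all of step 2 and value of joint each of feed, pause, cancel below 0.001 m and distance of each of carton_a, carton_b, carton_c, spare_roll, jar from where it was at the start of the episode below 0.015 m); the robot touches nothing.
It fails at once if the feed key is pressed before the printer is on (value of joint feed above 0.002 m and not (value of joint rocker above 0.23 rad)).
It fails at once if the rocker is switched on while the cover is open (value of joint rocker above 0.23 rad and value of joint cover above 0.06 rad).
It fails at once if the yellow pause key or the blue cancel key is pressed (value of joint any of pause, cancel above 0.002 m).
It fails at once if the cover is slammed (over 4 rad/s) (velocity of joint cover below -4 rad/s).
It fails at once if a carton, the jar or the spare roll is lifted or pushed away (over 20 mm) (distance of any of carton_a, carton_b, carton_c, spare_roll, jar from where it was at the start of the episode above 0.02 m).
It also fails if it takes over 48 s, if anything falls off the work surface, if the arm or the gripper's body presses on something with over 40 N, if the wrist force passes 120 N, or if a joint passes its speed limit or range.

## Working session

There is one attempt and no reset: what is moved stays moved. The work goes in short steps, Python scripts to look and compute and a tool call to move; the robot and the scene stay as the last step left them, time stands still between calls to the robot, and variables do not carry over. Pictures are saved under pics/ and viewed, at most 10 in all, crops included, and the job is handed in when it is done.

Besides the shell and the picture viewer there is one more tool, called after "Call:" in YAML: its name, and indented under it one key for each argument. play_rows: Moves the arm, as the interface text tells. Its arguments: {"type":"object","properties":{"steps":{"type":"array"},"grip_force":{"type":"number"}},"required":["steps"]}

```bash
mkdir -p pics; cat > h.py <<'E'
import numpy as np, cv2
from rig import r, vision
def pt(cam,uv,dep,cal=None,win=2):
    c=cal or vision.calibration(cam); K=np.array(c["mtx"]); k1=c["k1"]
    u,v=uv; d=dep[int(v)-win:int(v)+win+1,int(u)-win:int(u)+win+1]; d=np.median(d[d>0])
    x,y=(u-K[0,2])/K[0,0],(v-K[1,2])/K[1,1]; X,Y=x,y
    for _ in range(10):
        f=1+k1*(X*X+Y*Y); X,Y=x/f,y/f
    return (np.array(c["extrinsics"])@[X*d,Y*d,d,1])[:3]
E
cat > a.py <<'E'
from h import *
s=r.sense(); print(s["clock"],s["eef_pos"],s["tcp_rot"],s["opening"])
ims=[]
for cam in("top","side"):
    im,d=vision.grab_frame(cam); ims.append(im)
    for t in["cover_press","cover_hinge","rocker_on","feed_top","pause_top","cancel_top","carton_a","spare_roll","jar","printer"]:
        for l in vision.landmark_of(cam,t)[:3]:
            if l["conf"]>.3:
                try: print(cam,t,round(l["conf"],2),np.round(l["uv"]),np.round(pt(cam,l["uv"],d)))
                except Exception as e: print(cam,t,l["uv"],e)
cv2.imwrite("pics/a.png",cv2.resize(np.hstack(ims),(800,300))[:,:,::-1])
cv2.imwrite("pics/top.png",ims[0][:,:,::-1]);cv2.imwrite("pics/side.png",ims[1][:,:,::-1])
E
python3 a.py
```

```text
0.0 [ 177.86032744 -598.63414021  230.54713508] [-3.14014637e+00 -1.44418220e-05  2.88781408e-01] 0.9964201807443058
top cover_press 0.74 [358. 191.] [639.   5. 213.]
top rocker_on 0.61 [314. 291.] [501.  71. 121.]
top feed_top 0.57 [419. 289.] [504. -93. 118.]
top feed_top 0.46 [314. 287.] [507.  71. 124.]
top pause_top 0.61 [355. 293.] [498.   7. 118.]
top cancel_top 0.46 [385. 288.] [506. -39. 118.]
top carton_a 0.92 [336. 354.] [396.  37.  45.]
top carton_a 0.84 [254. 283.] [517. 181.  44.]
top spare_roll 0.67 [247. 205.] [643. 184. 104.]
top jar 0.95 [468. 279.] [ 522. -178.   88.]
top printer 0.61 [356. 240.] [593.   2.  39.]
side cover_press 0.88 [354. 205.] [634.   2. 218.]
side rocker_on 0.48 [285. 222.] [496.  78. 119.]
side feed_top 0.59 [295. 278.] [513. -89. 119.]
side pause_top 0.44 [287. 242.] [499.  16. 116.]
side cancel_top 0.51 [290. 260.] [504. -40. 119.]
side carton_a 0.8 [393. 352.] [ 689. -206.   29.]
side carton_a 0.72 [287. 222.] [500.  77. 121.]
side carton_a 0.66 [243. 277.] [401.  -8.  45.]
side jar 0.71 [311. 365.] [ 534. -235.   43.]
side printer 0.71 [336. 281.] [598. -28.  40.]
```

View pics/top.png

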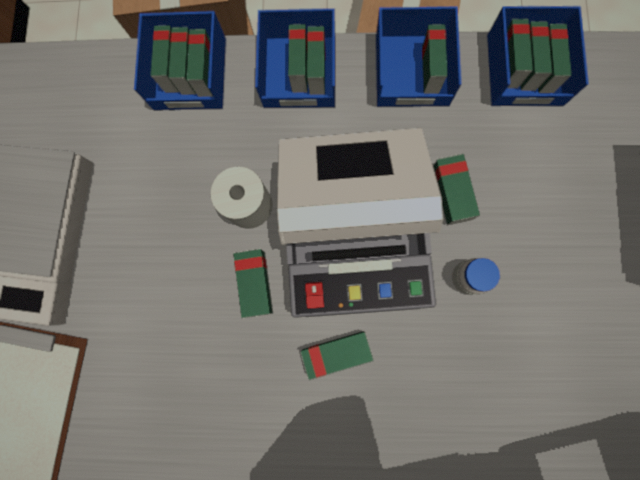

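View pics/side.png

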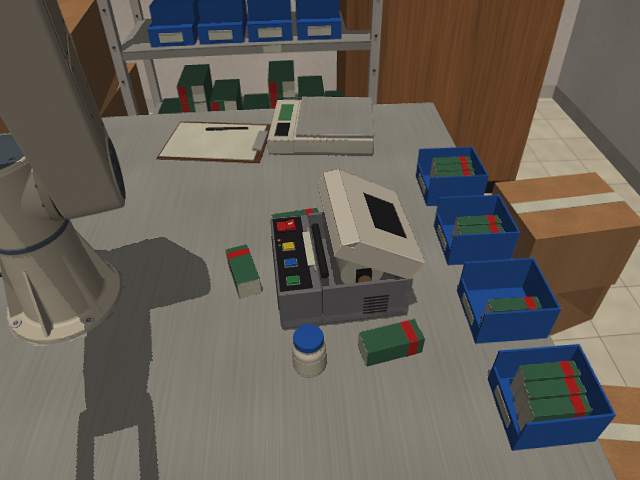

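The top picture shows the printer amid the bench: rocker at (314,294), pause (355,293), cancel (385,290), feed (416,289), and the cover raised. One carton is in front at (336,354). Next I fit the printer pose by colour.

```bash
cat > b.py <<'E'
from h import *
from scipy.spatial.transform import Rotation as R
src=[];dst=[]
for cam in("top","side"):
    im,d=vision.grab_frame(cam); hsv=cv2.cvtColor(im,cv2.COLOR_RGB2HSV)
    for t,y,h0,h1,g in[("rocker",75,-8,8,0),("pause",12,20,35,0),("cancel",-36,100,125,0),("feed",-84,45,85,0)]:
        H=hsv[...,0].astype(int); H=np.where(H>170,H-180,H)
        m=(H>=h0)&(H<=h1)&(hsv[...,1]>120)&(hsv[...,2]>70)
        vv,uu=np.nonzero(m)
        P=[(pt(cam,(u,v),d,win=0)) for u,v in zip(uu,vv) if d[v,u]>0]
        P=np.array(P); k=(P[:,2]>108)&(P[:,2]<128)&(abs(P[:,0]-503)<40)&(abs(P[:,1]+5-y)<22); p=P[k]
        lo,hi=p.min(0),p.max(0); print(cam,t,k.sum(),p.mean(0).round(1),(hi-lo).round(0))
        if t!="rocker": src.append([-98,y]);dst.append(p.mean(0)[:2])
src=np.array(src,float);dst=np.array(dst)
for sl in(slice(0,3),slice(3,6),slice(0,6)):
    a,b=src[sl]-src[sl].mean(0),dst[sl]-dst[sl].mean(0)
    th=np.arctan2((a[:,0]*b[:,1]-a[:,1]*b[:,0]).sum(),(a*b).sum()); M=np.array([[np.cos(th),-np.sin(th)],[np.sin(th),np.cos(th)]])
    o=dst[sl].mean(0)-M@src[sl].mean(0); print("yaw",th.round(4),"origin",o.round(1), (dst[sl]-src[sl]@M.T-o).round(1).tolist())
for n,q in dict(press0=(30,0),rock=(-80,75),feed=(-98,-84)).items(): print(n,(M@q+o).round(1))
E
python3 b.py
```

```text
top rocker 431 [494.   71.1 119. ] [41. 30. 14.]
top pause 124 [500.    8.6 118.2] [19. 16.  7.]Traceback (most recent call last):
  File "b.py", line 10, in <module>
    P=[(pt(cam,(u,v),d,win=0)) for u,v in zip(uu,vv) if d[v,u]>0]
        ~~^^^^^^^^^^^^^^^^^^^
  File "h.py", line 4, in pt
    c=cal or vision.calibration(cam); K=np.array(c["mtx"]); k1=c["k1"]
             ~~~~~~~~~~~~~~~~~~^^^^^
ValueError: time passes only in moves, steps and waits
```

```bash
sed -i 's/    im,d=vision/    cal=vision.calibration(cam); im,d=vision/; s/d,win=0)/d,cal,0)/' b.py; python3 b.py
```

```text
top rocker 430 [494.1  71.1 118.8] [41. 29. 13.]
top pause 126 [499.8   8.7 118.3] [19. 16.  6.]
top cancel 135 [503.  -39.4 118.3] [19. 16.  6.]
top feed 11 [510.2 -81.3 118.1] [11. 10.  3.]
side rocker 163 [497.2  66.5 120.2] [39. 33. 14.]
side pause 80 [501.    5.  118.4] [21. 27.  9.]
side cancel 80 [504.5 -43.7 119. ] [20. 21.  8.]
side feed 77 [508.1 -90.5 119. ] [21. 20.  9.]
yaw 0.1146 origin [597.6   9.6] [[1.0, -1.7], [-1.3, -2.1], [0.4, 3.7]]
yaw 0.0743 origin [5.996e+02 1.000e-01] [[0.0, 0.2], [-0.0, -0.7], [0.0, 0.4]]
yaw 0.0939 origin [598.6   4.8] [[-0.1, 1.1], [-1.5, 0.8], [1.2, 6.7], [1.1, -2.6], [0.1, -3.5], [-0.8, -2.5]]
press0 [628.5   7.7]
rock [512.  72.]
feed [509. -88.]
```

Call:
play_rows:
  steps:
    - {"delta_pos": [5,-3.7,-3],"yaw": 0.1,"jaw": 0}
    - {"delta_pos": [9,-6.6,-6],"yaw": 0.216,"jaw": 0}
    - {"delta_pos": [13,-9.5,-6],"yaw": 0.216,"jaw": 0}
    - {"delta_pos": [17,-12.4,-6],"yaw": 0.216,"jaw": 0}
    - {"delta_pos": [21,-15.3,-6],"yaw": 0.216,"jaw": 0}
    - {"delta_pos": [25,-18.2,-6],"yaw": 0.216,"jaw": 0}
    - {"delta_pos": [29,-21.1,-6],"yaw": 0.216,"jaw": 0}
    - {"delta_pos": [33,-24,-6],"yaw": 0.216,"jaw": 0}

```text
clock: 2.05
eef_pos: [414.4, -289.7, 291.6]
tcp_rot: [3.141, -0.001, 0.073]
contact_force: [0.9, -0.9, 0.5]
opening: -0.001
grasp_force: 0.0
```

Call:
play_rows:
  steps:
    - {"delta_pos": [3.2,-3.7,0],"yaw": 0,"jaw": 0}
    - {"delta_pos": [6.4,-7.4,0],"yaw": 0,"jaw": 0}
    - {"delta_pos": [9.6,-11.1,0],"yaw": 0,"jaw": 0}
    - {"delta_pos": [12.8,-14.8,0],"yaw": 0,"jaw": 0}
    - {"delta_pos": [16,-18.5,0],"yaw": 0,"jaw": 0}
    - {"delta_pos": [19.2,-22.2,0],"yaw": 0,"jaw": 0}
    - {"delta_pos": [22.8,-26.3,0],"yaw": 0,"jaw": 0}
    - {"delta_pos": [22.8,-26.3,0],"yaw": 0,"jaw": 0}

```text
clock: 2.85
eef_pos: [624.4, -8.0, 291.0]
tcp_rot: [-3.14, -0.001, 0.076]
contact_force: [-1.2, -0.7, -0.1]
opening: -0.005
grasp_force: 0.0
```

Call:
play_rows:
  steps:
    - {"delta_pos": [0,0,2.5],"yaw": 0,"jaw": 0}
    - {"delta_pos": [0,0,5.5],"yaw": 0,"jaw": 0}
    - {"delta_pos": [0,0,7],"yaw": 0,"jaw": 0}
    - {"delta_pos": [-0.5,0,8.2],"yaw": 0,"jaw": 0}
    - {"delta_pos": [-1,0,9.4],"yaw": 0,"jaw": 0}
    - {"delta_pos": [-1.5,0,10.6],"yaw": 0,"jaw": 0}
    - {"delta_pos": [-2,0,11.6],"yaw": 0,"jaw": 0}
    - {"delta_pos": [-2.5,0,12.2],"yaw": 0,"jaw": 0}

```text
clock: 3.65
eef_pos: [596.3, -14.5, 168.4]
tcp_rot: [-3.142, 0.0, 0.073]
contact_force: [0.9, 1.0, 1.4]
opening: -0.002
grasp_force: 0.5
```

Call:
play_rows:
  steps:
    - {"delta_pos": [0,0,0.3],"yaw": 0,"jaw": 0}
    - {"delta_pos": [0,0,0.5],"yaw": 0,"jaw": 0}
    - {"delta_pos": [0,0,0.5],"yaw": 0,"jaw": 0}
    - {"delta_pos": [0,0,0.5],"yaw": 0,"jaw": 0}
    - {"delta_pos": [0,0,0.5],"yaw": 0,"jaw": 0}
    - {"delta_pos": [0,0,0.5],"yaw": 0,"jaw": 0}
    - {"delta_pos": [0,0,0.5],"yaw": 0,"jaw": 0}
    - {"delta_pos": [0,0,0.5],"yaw": 0,"jaw": 0}

```text
clock: 4.45
eef_pos: [596.6, -14.3, 165.1]
tcp_rot: [3.142, 0.0, 0.073]
contact_force: [-5.3, -0.4, 8.0]
opening: -0.0
grasp_force: 3.6
```

Call:
play_rows:
  steps:
    - {"delta_pos": [0,0,-3],"yaw": 0,"jaw": 0}
    - {"delta_pos": [-1.5,-2,-4],"yaw": 0,"jaw": 0}
    - {"delta_pos": [-4,-5,-4],"yaw": 0,"jaw": 0}
    - {"delta_pos": [-6,-7.5,-4],"yaw": 0,"jaw": 0}
    - {"delta_pos": [-7.6,-9.1,-4],"yaw": 0,"jaw": 0}
    - {"delta_pos": [-7.6,-9.1,-4],"yaw": 0,"jaw": 0}
    - {"delta_pos": [-7.6,-9.1,-4],"yaw": 0,"jaw": 0}
    - {"delta_pos": [-7.6,-9.1,-4],"yaw": 0,"jaw": 0}

```text
clock: 5.25
eef_pos: [515.4, 70.6, 204.5]
tcp_rot: [3.142, -0.001, 0.073]
contact_force: [1.0, 0.3, -0.2]
opening: 0.0
grasp_force: 0.0
```

```bash
cat > c.py <<'E'
from h import *
s=r.sense(); print(s["clock"],s["eef_pos"],s["tcp_rot"])
cal=vision.calibration("wrist"); im,d=vision.grab_frame("wrist")
for t in["cover_press","rocker_on","feed_top","pause_top","cancel_top"]:
    for l in vision.landmark_of("wrist",t)[:2]:
        try: print(t,round(l["conf"],2),np.round(l["uv"]),np.round(pt("wrist",l["uv"],d,cal),1))
        except Exception as e: print(t,l,e)
cv2.imwrite("pics/w1.png",im[:,:,::-1])
E
python3 c.py
```

```text
5.25 [515.40205425  70.57481441 204.54917295] [ 3.14150695e+00 -1.13720908e-03  7.26235285e-02]
cover_press 0.79 [486. 118.] [595.    3.2 164.5]
rocker_on 0.77 [320. 260.] [511.   70.2 123.5]
feed_top 0.78 [578. 278.] [509.  -89.9 118.6]
pause_top 0.95 [421. 280.] [500.9   8.1 118.6]
pause_top 0.37 [188. 200.] [525.  171.5  44.4]
cancel_top 0.88 [500. 279.] [504.6 -41.1 118.3]
```

View pics/w1.png

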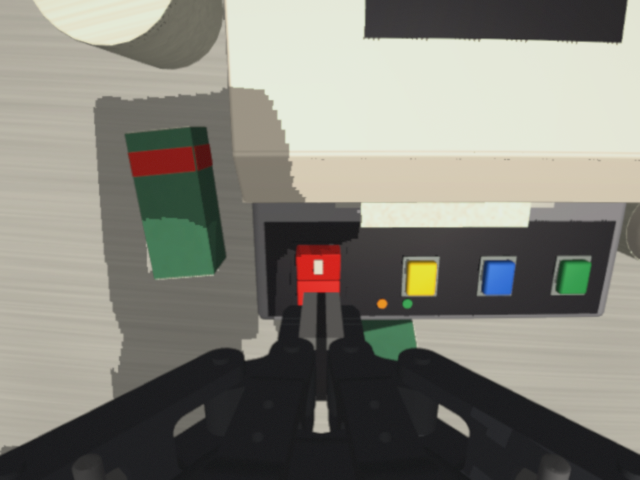

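The wrist view shows the cover shut, with the rocker's white mark at (319,267), the keys where I fitted them, and the fingertips just in front of the mark in perspective. The measured points agree within 2 mm, so I press the rocker now.

Call:
play_rows:
  steps:
    - {"delta_pos": [0,0,4],"yaw": 0,"jaw": 0}
    - {"delta_pos": [0,0,7],"yaw": 0,"jaw": 0}
    - {"delta_pos": [0,0,7.8],"yaw": 0,"jaw": 0}
    - {"delta_pos": [0,0,8.2],"yaw": 0,"jaw": 0}
    - {"delta_pos": [0,0,8.5],"yaw": 0,"jaw": 0}
    - {"delta_pos": [0,0,8.7],"yaw": 0,"jaw": 0}
    - {"delta_pos": [0,0,8.8],"yaw": 0,"jaw": 0}
    - {"delta_pos": [0,0,8.8],"yaw": 0,"jaw": 0}

```text
clock: 6.35
eef_pos: [515.1, 70.9, 118.7]
tcp_rot: [-3.142, -0.002, 0.073]
contact_force: [-7.0, -2.4, 18.4]
opening: -0.002
grasp_force: 9.0
```

Call:
play_rows:
  steps:
    - {"delta_pos": [0,0,-4],"yaw": 0,"jaw": 0}
    - {"delta_pos": [-0.3,2,-7],"yaw": 0,"jaw": 0}
    - {"delta_pos": [-0.7,6,-7],"yaw": 0,"jaw": 0}
    - {"delta_pos": [-1.1,10,-7],"yaw": 0,"jaw": 0}
    - {"delta_pos": [-1.5,14,-7],"yaw": 0,"jaw": 0}
    - {"delta_pos": [-1.8,16,-7],"yaw": 0,"jaw": 0}
    - {"delta_pos": [-1.8,16,-7],"yaw": 0,"jaw": 0}
    - {"delta_pos": [-1.8,16,-7],"yaw": 0,"jaw": 0}

```text
clock: 7.15
eef_pos: [508.6, -90.1, 187.1]
tcp_rot: [3.142, -0.002, 0.071]
contact_force: [0.6, 0.2, -0.5]
opening: 0.0
grasp_force: 0.0
```

```bash
sed -i 's/w1/w2/' c.py; python3 c.py
```

```text
7.15 [508.56164162 -90.14180389 187.08597236] [ 3.14151243e+00 -1.66335755e-03  7.14160711e-02]
cover_press 0.7 [95. 68.] [595.1   2.8 164.5]
rocker_on 0.67 [ 30. 234.] [511.2  71.  118.7]
feed_top 0.66 [319. 261.] [507.4 -90.  118.3]
pause_top 0.63 [143. 260.] [500.6   7.9 118.5]
pause_top 0.61 [319. 261.] [507.4 -89.9 118.2]
cancel_top 0.74 [229. 258.] [505.4 -40.2 118.4]
cancel_top 0.48 [319. 260.] [507.9 -90.1 118.3]
```

View pics/w2.png

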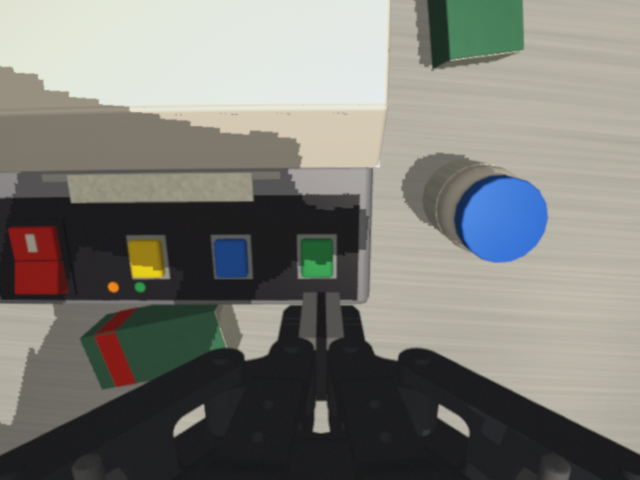

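The wrist view shows the rocker turned: its marked end at (31,243) is level at 118.7 mm. The feed key at (317,257) lies right under the tip, and the cover is shut.

Call:
play_rows:
  steps:
    - {"delta_pos": [0,0,3],"yaw": 0,"jaw": 0}
    - {"delta_pos": [0,0,5.5],"yaw": 0,"jaw": 0}
    - {"delta_pos": [0,0,6.5],"yaw": 0,"jaw": 0}
    - {"delta_pos": [0,0,7.0],"yaw": 0,"jaw": 0}
    - {"delta_pos": [0,0,7.3],"yaw": 0,"jaw": 0}
    - {"delta_pos": [0,0,7.4],"yaw": 0,"jaw": 0}
    - {"delta_pos": [0,0,7.4],"yaw": 0,"jaw": 0}
    - {"delta_pos": [0,0,7.4],"yaw": 0,"jaw": 0}

```text
clock: 8.25
eef_pos: [507.6, -89.6, 114.8]
tcp_rot: [-3.141, 0.001, 0.073]
contact_force: [-11.0, 4.3, 25.2]
opening: -0.002
grasp_force: 12.4
```

Call:
play_rows:
  steps:
    - {"delta_pos": [0,0,0],"yaw": 0,"jaw": 0}
    - {"delta_pos": [0,0,0],"yaw": 0,"jaw": 0}
    - {"delta_pos": [0,0,0],"yaw": 0,"jaw": 0}
    - {"delta_pos": [0,0,0],"yaw": 0,"jaw": 0}
    - {"delta_pos": [0,0,0],"yaw": 0,"jaw": 0}
    - {"delta_pos": [0,0,0],"yaw": 0,"jaw": 0}
    - {"delta_pos": [0,0,0],"yaw": 0,"jaw": 0}
    - {"delta_pos": [0,0,0],"yaw": 0,"jaw": 0}

```text
clock: 9.05
eef_pos: [507.6, -89.6, 114.7]
tcp_rot: [-3.141, 0.001, 0.073]
contact_force: [-11.0, 2.9, 23.9]
opening: 0.001
grasp_force: 12.3
```

Fully down at 114.8 mm; holding.

Call:
play_rows:
  steps:
    - {"delta_pos": [0,0,0],"yaw": 0,"jaw": 0}
    - {"delta_pos": [0,0,0],"yaw": 0,"jaw": 0}
    - {"delta_pos": [0,0,0],"yaw": 0,"jaw": 0}
    - {"delta_pos": [0,0,0],"yaw": 0,"jaw": 0}
    - {"delta_pos": [0,0,0],"yaw": 0,"jaw": 0}
    - {"delta_pos": [0,0,0],"yaw": 0,"jaw": 0}
    - {"delta_pos": [0,0,0],"yaw": 0,"jaw": 0}
    - {"delta_pos": [0,0,0],"yaw": 0,"jaw": 0}

```text
clock: 9.85
eef_pos: [507.6, -89.6, 114.7]
tcp_rot: [-3.141, 0.001, 0.073]
contact_force: [-11.0, 2.9, 25.1]
opening: 0.001
grasp_force: 12.3
```

Call:
play_rows:
  steps:
    - {"delta_pos": [0,0,0],"yaw": 0,"jaw": 0}
    - {"delta_pos": [0,0,0],"yaw": 0,"jaw": 0}
    - {"delta_pos": [0,0,-1],"yaw": 0,"jaw": 0}
    - {"delta_pos": [0,0,-4],"yaw": 0,"jaw": 0}
    - {"delta_pos": [0,0,-8],"yaw": 0,"jaw": 0}
    - {"delta_pos": [0,0,-12],"yaw": 0,"jaw": 0}
    - {"delta_pos": [0,0,-12],"yaw": 0,"jaw": 0}
    - {"delta_pos": [0,0,-12],"yaw": 0,"jaw": 0}

```text
clock: 10.65
eef_pos: [509.1, -90.1, 234.1]
tcp_rot: [3.141, -0.004, 0.073]
contact_force: [0.2, -0.0, -0.3]
opening: 0.0
grasp_force: 0.0
```

```bash
sed -i 's/w2/w3/' c.py; python3 c.py
```

```text
10.65 [509.10144017 -90.13512947 234.07855089] [ 3.14059219 -0.00373701  0.07289578]
cover_press 0.59 [146.  84.] [594.2   2.9 164.7]
rocker_on 0.8 [ 77. 217.] [511.   71.3 119. ]
feed_top 0.7 [322. 239.] [507.7 -91.5 118.4]
pause_top 0.83 [171. 240.] [499.5   8.8 118.3]
cancel_top 0.69 [243. 237.] [505.1 -39.5 118.3]
cancel_top 0.41 [188. 306.] [415.9  22.1  44.5]
```

View pics/w3.png

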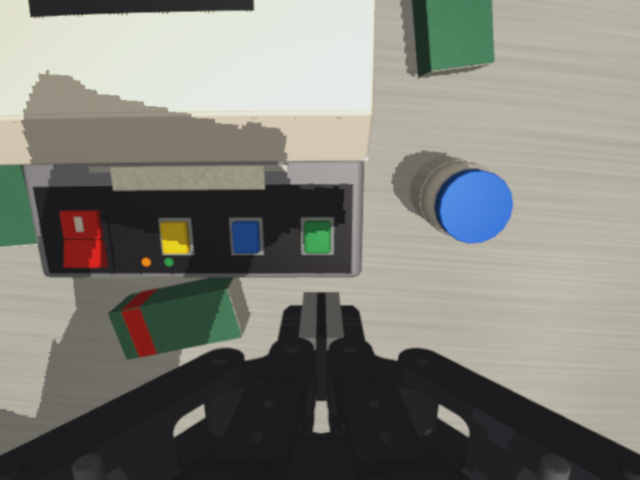

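The view shows the cover shut, the rocker on at (80,238), and all three keys up at about 118.4 mm. The jar and the carton in front are undisturbed. The key was held for about 2.0 s.

```bash
python3 -c "
from rig import r
print(r.sign_off())"
```

```text
the job is handed in; nothing more can be done
None
```

The job is handed in: the cover was pushed shut, the rocker switched on, and the green feed key held down for about 2 s and released; the final wrist picture showed the printer on and shut with all three keys up, and the arm touched none of the cartons, jar or spare roll.

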